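Brush the loader bed clear, then hold the sample slide at the service mark

TASK

Pick up the bench brush and, with the brush and not the fingers, sweep the three blue vial caps off the metal bed of the sample loader into the orange scrap tray beside it while the slide is still shut, then lay the brush back on the open bench. Then take the black handle of the spring-return slide, pull it towards the robot's side until the yellow pointer on top of the loader lines up with the red mark, and finish while still holding it there with the gripper: the program ends holding, because the slide springs back if let go. Leave the bottles, beaker, jar, mouse and wrench where they are.

Things in the scene. Friction and masses are not known exactly. Their poses are not given: they have to be found in the camera images.
- loader: Sample loader, fixed. Origin on the bench, below the middle of the housing's front face; x points into the housing, away from the robot (yaw within 0.3 rad), y left, z up. White housing x 0 to 200, y -110 to 110, 85 mm high
- bed (a point): Centre of the top of the loader's aluminium bed, at loader x -92.5, y 0, 25 mm above the bench. Bed: x -185 to 0, y -70 to 70, open edges. Over it the shut slide's plate (60 mm wide, top 34 mm above the bench) reaches out to loader x -66. The caps' centres start at loader x -153 to -95, y -22 to 22
- slide (a joint): How far the slide is pulled out, m: 0 shut, up to 0.100; it moves along the loader's -x. A spring pulls it shut: 6 N at 0, plus 0.1 N per mm pulled out (about 11 to 14 N at the mark), with light damping
- slide_grip (a point): Middle of the grip of the slide's black handle, 58 mm above the bench, at loader x -60 when shut. The handle is an upright plate 12 mm thick (loader x) and 56 mm wide (y), from 34 to 78 mm above the bench, standing on the slide; 54 mm free between it and the housing when shut. Moves with the slide
- slide_pointer (a point): Yellow pointer fixed to the slide, a bar 6 mm thick (loader x) and 30 mm long (y) that rides in the dark slot on top of the housing. This point is its middle, at housing-top height (85 mm), at loader x 100 when shut. Moves with the slide
- mark: Red mark, a fixed bar 6 mm thick (loader x), 34 mm long (y), 14 mm high, on top of the housing on the left of the slot. Origin: middle of its underside; axes as the loader's. It sits 45 to 75 mm nearer the robot (loader -x) than the shut pointer; its place changes from run to run
- brush: Bench brush standing on its bristles. Origin: middle of the bristles' underside; handle towards its -x. Rigid white bristle block 90 (x) x 18 (y) x 27 mm high; wooden back 96 x 24 mm above it, 27 to 52 mm high; round handle 18 mm thick, out to x -164 mm at 46 mm height. 0.11 to 0.18 kg, balanced over the bristles
- brush_grip (a point): Grip point in the middle of the brush's wooden back, 46 mm above the bristles' underside; 24 mm wide along the brush's y
- scrap_tray: Orange open scrap tray, fixed, close beside the bed on its left or its right (changes from run to run; the vial rack is on the other side). Outside 150 (x) x 100 (y) x 16 mm high, walls and floor 3 mm. Origin: centre of the underside, at loader x -125, y +123 or -123; axes as the loader's; 3 mm gap to the bed
- vial_rack: White rack of amber vials, fixed, on the other side of the bed from the scrap tray: base 150 (x) x 100 (y) x 16 mm, the vials in two rows at y -14 and 14 reach 35 mm. Origin: centre of the underside; axes as the loader's
- cap0: Blue scrap vial cap, disc 18 mm across and 10 mm high, 12 g, loose, flat on the loader's bed at the start. Origin: centre of its underside
- cap1: Blue scrap vial cap, disc 18 mm across and 10 mm high, 12 g, loose, flat on the loader's bed at the start. Origin: centre of its underside
- cap2: Blue scrap vial cap, disc 18 mm across and 10 mm high, 12 g, loose, flat on the loader's bed at the start. Origin: centre of its underside
- bottle_clear: Clear bottle with blue cap, 72 mm across, 180 mm high, bystander. Origin: underside centre
- bottle_amber: Amber bottle with blue cap, 66 mm across, 160 mm high, bystander. Origin: underside centre
- beaker: Glass beaker, 64 mm across, 85 mm high, bystander. Origin: underside centre
- mouse: Grey computer mouse, 100 x 58 x 32 mm, bystander. Origin: underside centre
- wrench: Steel wrench 150 mm long, lying along its x, bystander. Origin: underside
- jar: Green jar with white lid, 56 mm across, 70 mm high, bystander. Origin: underside centre
There are look-alikes about, which are no part of the job. What is shaped like the vial_rack but purple or turquoise is not meant. Of the things like the scrap_tray, leave any that is purple; of the rest the larger one is meant.

How it is judged:
On the way, in this order (a step that is already met when the one before it is completed fails the run):
1. the brush is lifted in the gripper (height (world z) of brush above 0.02 m and contact force between the fingers and brush above 0.5 N), for 0.1 s.
2. all three caps are in the orange scrap tray, the slide still shut (x of cap0 in the frame of scrap_tray between -0.075 and 0.075 m and y of cap0 in the frame of scrap_tray between -0.05 and 0.05 m and height (world z) of each of cap0, cap1, cap2 below 0.022 m and x of cap1 in the frame of scrap_tray between -0.075 and 0.075 m and y of cap1 in the frame of scrap_tray between -0.05 and 0.05 m and x of cap2 in the frame of scrap_tray between -0.075 and 0.075 m and y of cap2 in the frame of scrap_tray between -0.05 and 0.05 m and value of joint slide below 0.008 m), for 0.2 s.
3. the brush is laid down on the bench and let go, the slide still shut (contact force between the fingers and brush below 0.1 N and height (world z) of brush below 0.03 m and contact force between brush and loader below 0.1 N and contact force between brush and scrap_tray below 0.1 N and contact force between brush and vial_rack below 0.1 N and value of joint slide below 0.008 m), for 0.2 s.
4. the slide is held out with its pointer at the red mark (x of slide_pointer in the frame of mark between -0.005 and 0.005 m and contact force between the fingers and slide above 3 N), for 0.3 s.
At the end, for the whole second after the job is handed in: The gripper holds the slide (finger force over 3 N, neither brush nor caps touching it) with the yellow pointer within 5 mm of the red mark along the slide's travel; all three caps lie in the orange scrap tray; the brush lies on the bench, released and off the loader, tray and rack (all of step 4 and contact force between the fingers and brush below 0.1 N and height (world z) of brush below 0.03 m and contact force between brush and loader below 0.1 N and contact force between brush and scrap_tray below 0.1 N and contact force between brush and vial_rack below 0.1 N and x of cap0 in the frame of scrap_tray between -0.075 and 0.075 m and y of cap0 in the frame of scrap_tray between -0.05 and 0.05 m and height (world z) of each of cap0, cap1, cap2 below 0.022 m and x of cap1 in the frame of scrap_tray between -0.075 and 0.075 m and y of cap1 in the frame of scrap_tray between -0.05 and 0.05 m and x of cap2 in the frame of scrap_tray between -0.075 and 0.075 m and y of cap2 in the frame of scrap_tray between -0.05 and 0.05 m and contact force between each of brush, cap0, cap1, cap2 and slide below 0.2 N); the arm keeps its last pose, push and grip.
It fails at once if a cap is pushed with the fingers (contact force between the fingers and cap0 above 0.5 N or contact force between the fingers and cap1 above 0.5 N or contact force between the fingers and cap2 above 0.5 N).
It fails at once if the slide is driven into the caps ((contact force between cap0 and slide above 0.5 N and value of joint slide above 0.015 m) or (contact force between cap1 and slide above 0.5 N and value of joint slide above 0.015 m) or (contact force between cap2 and slide above 0.5 N and value of joint slide above 0.015 m)).
It fails at once if a bystander is moved more than 30 mm (distance of any of bottle_clear, bottle_amber, beaker, mouse, wrench, jar from where it was at the start of the episode above 0.03 m).
It also fails if it takes over 67 s, if anything falls off the work surface, if the arm or the gripper's body presses on something with over 40 N, if the wrist force passes 120 N, or if a joint passes its speed limit or range.

ROBOT

A 6-joint arm with a two-finger parallel gripper is mounted at the origin on the work surface. World frame = base frame: x ahead of the robot, y to its left, z up, the work surface at z = 0. Lengths are in m, angles in rad, forces in N, time in s.
With the tool pointing down it reaches from about 0.275 to 0.85 m from the base axis. Payload 19 kg.
Tool frame: the origin (TCP) lies at the very end of the fingers, on their centre line; the grasp point (between the pads) lies 19 mm behind it (manip.pinch_z is the distance from the TCP to the grasp point, in m); z points along the fingers, y is the line along which they close (so a half turn about z gives the same grasp; the last joint's range is limited). The gripper opens to 85 mm and grips with 20 to 120 N. Pads are 22 mm wide; open, the fingers measure 114 mm over their backs; the gripper's body (76 mm by 85 mm) begins 54 mm behind the grasp point. The pads swing forward as they close: fully open they stand 13 mm farther back than shut.
Start: joints at [1.138, 0.15, 1.437, -0, 1.554, -0.134], TCP at [0.169, 0.549, 0.231] pointing down, gripper open.
Joint ranges: [-2.8, 2.8], [-0.68, 2.1], [0.12, 2.68], [-1.39, 4.53], [0.16, 2.79], [-2.81, 2.81]. Speed limits (rad/s): [1.89, 1.89, 2.22, 3.01, 3.01, 3.01].

INTERFACE

Orientations are given as [roll, pitch, yaw] about the fixed x, y, z axes, in that order (R = Rz(yaw) Ry(pitch) Rx(roll)).
In Python, from bench import manip gives the robot as it stands.
- The arm moves only by the shell command python3 -m handwheel 'ROWS'. ROWS is JSON, a list of rows, each a list of 7 numbers: the shift along the tool's x, y, z in mm, then the turn, a rotation vector about the tool's x, y, z in rad, then the finger opening in mm, from 0 to 85.4. A call has 1 to 10 rows; each row is the pose to reach, as a shift and turn from the pose commanded when the call began, along the tool's axes at that moment; what a row does not reach only later rows make up. A row lasts 1/10 s, in which the tool goes at most 50 mm and 8.59 degrees, less where a joint would pass 70% of its speed; a pose out of reach is approached as far as the arm can. A call with a gripper value outside its range is refused whole. The fingers move at their own pace and stop on an object; the grip force is fixed at half the most. Time passes only in rows, so rows that repeat a pose let the fingers close. It gives the time, the measured TCP pose, the force, the opening and the grip force at its end, in the units of the state.
- manip.state(): the state, without advancing time (a new reading comes with each control period).
- manip.snapshot(name): name is "scene" or "top" or "wrist"; returns a dict with "img" (420x560x3 uint8, red, green, blue), "z_map" (420x560 float32, m along the optical axis (not along the pixel's ray), 0 where there is no reading), "vertical_fov" (degrees; the focal length in pixels is half the picture's height over the tangent of half this angle, whatever the lens; pixels are square), "cx", "cy" (the principal point, pixels), "xyz" and "orientation" of the camera in the world. Camera axes: x right, y up, looking along -z (the intrinsics and any distortion apply to the point x, -y, -z); pixel columns grow to the right and rows downward; lengths in m; the calibration is good to about 2 mm. A picture is of the moment at which its call begins.
- manip.hand_in(): hands the job in; it is judged then, once.
The state is a dict: "t": time; "q": joint angles; "joint_velocities": joint speeds; "tau": joint torques, N m; "position": TCP position; "eef_rot": TCP orientation; "ft_force": force on the tool from outside, world axes, zero at the start; "moment": the same for the moment, N m; "grip_width": finger opening in m; "grip_force": force on a finger pad.
Only numpy, scipy, OpenCV 4.12 (cv2) and the standard library are available. Lean on these libraries where they do the work, as an engineer would, in place of code of your own. Each camera call takes 0.05 s, during which the arm holds its last target. There are 200 camera calls.

## Working session

There is one attempt and no reset: what is moved stays moved. The work goes in short steps, Python scripts to look and compute and a shell command to move; the robot and the scene stay as the last step left them, time stands still between calls to the robot, and variables do not carry over. Pictures are saved under pics/ and viewed, at most 10 in all, crops included, and the job is handed in when it is done.

```bash
ls; mkdir -p pics
cat > h.py <<'E'
import numpy as np, cv2
from scipy.spatial.transform import Rotation as R
from bench import manip
def snap(n,f=None):
    s=manip.snapshot(n); h,w=s["z_map"].shape
    fl=h/2/np.tan(np.radians(s["vertical_fov"])/2)
    v,u=np.mgrid[:h,:w]; z=s["z_map"]
    o=np.array(s["orientation"]); 
    M=R.from_euler('xyz',o).as_matrix() if o.shape==(3,) else (o if o.shape==(3,3) else None)
    P=np.stack([(u-s["cx"])/fl*z,-(v-s["cy"])/fl*z,-z],-1)@M.T+np.array(s["xyz"])
    P[z==0]=np.nan
    if f: cv2.imwrite('pics/'+f,s["img"][:,:,::-1])
    return s,P
E
python3 - <<'E'
from h import *
s,P=snap("top","top.png"); print({k:s[k] for k in s if k not in("img","z_map")}); np.save('/tmp/P.npy',P);np.save('/tmp/I.npy',s["img"])
s,P=snap("scene","scene.png"); print({k:s[k] for k in s if k not in("img","z_map")})
print(manip.state())
E
```

```text
pics
{'vertical_fov': 52.55452578925577, 'cx': 279.71062647915625, 'cy': 204.51108901989176, 'xyz': array([0.31901811, 0.07706768, 1.35829868]), 'orientation': array([ 0.13466231,  0.00605167, -1.56840128])}
{'vertical_fov': 55.06684877436972, 'cx': 279.1953273627384, 'cy': 211.50333022304187, 'xyz': array([ 1.30362072, -0.03753459,  1.02119421]), 'orientation': array([6.96319431e-01, 9.54819227e-04, 1.42624902e+00])}
{'t': 0.1, 'q': array([ 1.13798053e+00,  1.50961273e-01,  1.43794682e+00,  2.93267685e-06,
        1.55380930e+00, -1.33987050e-01]), 'joint_velocities': array([ 0.00036511, -0.00259224, -0.00138133,  0.00148774, -0.00044908,
       -0.00287288]), 'tau': array([ 4.58768671e-03, -7.14367604e+01, -5.71795607e+01, -2.31493404e-04,
        6.87641994e-03, -7.13626901e-05]), 'position': array([0.16919883, 0.5493132 , 0.23073147]), 'eef_rot': array([-3.14047838e+00, -1.53156595e-04,  2.84276377e+00]), 'ft_force': array([-0.13313756,  0.20270586,  0.30328173]), 'moment': array([0.01503869, 0.00277449, 0.03837907]), 'grip_force': 0.0, 'grip_width': 0.08532992853413154}
```

View pics/top.png

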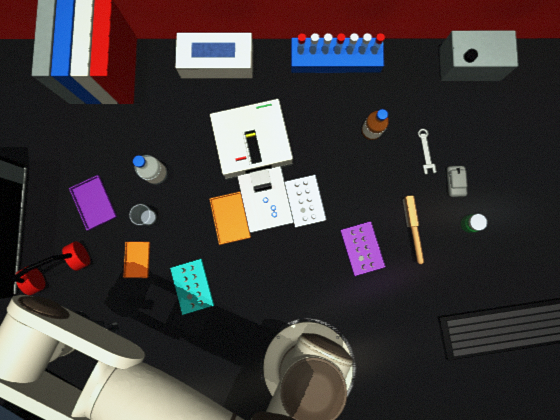

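View pics/scene.png

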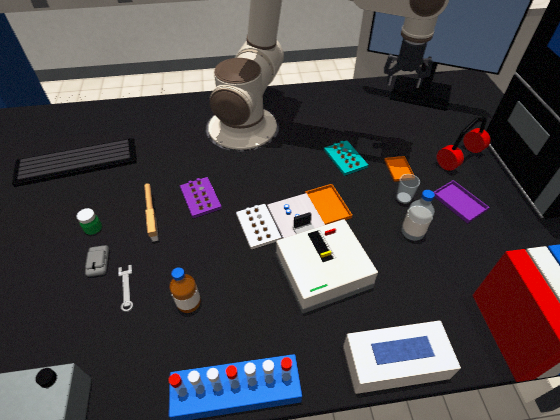

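The top view shows the housing (210–293, 98–175), the tray on the left (230, 218), the rack on the right, and the caps near (272,200), (266,211) and (274,213). The pointer is at (250,134), the mark at (240,159), and the brush block at (409,213) with its handle running to (418,262).

```bash
cat > m.py <<'E'
from h import *
P=np.load('/tmp/P.npy');I=np.load('/tmp/I.npy')
hsv=cv2.cvtColor(I,cv2.COLOR_RGB2HSV);H,S,V=[hsv[...,i].astype(int) for i in range(3)]
def roi(u0,v0,u1,v1):
    m=np.zeros(H.shape,bool);m[v0:v1,u0:u1]=1;return m
def comp(m,name):
    q=P[m];q=q[~np.isnan(q[:,0])];r=cv2.minAreaRect((q[:,:2]*1000).astype(np.float32))
    print(name,m.sum(),'mean',np.nanmean(q,0).round(4),'zpct',np.percentile(q[:,2],[5,50,95]).round(3),'rect',np.round(r[0],1),np.round(r[1],1),round(r[2],1));return q
tray=comp(roi(200,180,255,250)&(H<25)&(S>150)&(V>80),'tray')
br=comp(roi(395,185,435,275)&(S>80)&(V>60)&(H<30)&(P[...,2]>.02),'brush')
bk=comp(roi(395,185,435,275)&(S>80)&(V>60)&(H<30)&(P[...,2]>.045),'brush back')
hs=comp(roi(200,90,300,180)&(P[...,2]>.078)&(P[...,2]<.095),'housing')
comp(roi(235,125,265,145)&(H>20)&(H<35)&(S>120)&(V>100),'pointer')
comp(roi(230,150,250,165)&((H<8)|(H>172))&(S>120)&(V>80),'mark')
cap=roi(255,185,290,225)&(H>90)&(H<125)&(S>90)
n,l=cv2.connectedComponents(cap.astype(np.uint8))
for i in range(1,n):
    if (l==i).sum()>3: comp(l==i,'cap')
comp(roi(250,175,275,195)&(V<60)&(P[...,2]>.04),'handle')
comp(roi(240,170,292,232)&(P[...,2]>.018)&(P[...,2]<.031),'bed')
E
python3 m.py
python3 - <<'E'
import cv2
i=cv2.imread('pics/top.png');cv2.imwrite('pics/c1.png',cv2.resize(i[90:250,200:330],None,fx=4.5,fy=3.7*4.5/3.7*0.8,interpolation=2) if 0 else cv2.resize(i[95:245,200:330],None,fx=4,fy=4,interpolation=cv2.INTER_CUBIC))
E
```

```text
tray 1540 mean [0.4594 0.2474 0.0041] zpct [-0.002  0.003  0.016] rect [461.3 247.1] [155.5 105.7] 12.9
brush 509 mean [ 0.4321 -0.326   0.0503] zpct [0.041 0.051 0.056] rect [ 421.1 -328.9] [209.2  26.3] 7.1
brush back 458 mean [ 0.4296 -0.3272  0.0515] zpct [0.047 0.052 0.056] rect [ 421.1 -328.9] [209.2  26.3] 7.1
housing 4374 mean [0.704  0.1763 0.0849] zpct [0.081 0.085 0.089] rect [705.4 176.6] [201.8 219.8] 13.1
pointer 30 mean [0.7067 0.1757 0.0958] zpct [0.085 0.098 0.102] rect [708.3 175.4] [12.8 28.4] 9.7
mark 21 mean [0.6318 0.2044 0.0986] zpct [0.093 0.099 0.103] rect [631.9 204.7] [ 4.6 28.3] 10.9
cap 15 mean [0.5123 0.1312 0.0351] zpct [0.032 0.035 0.037] rect [514.  131.8] [12.6 16.3] 89.7
cap 16 mean [0.4892 0.1067 0.0346] zpct [0.031 0.034 0.039] rect [489.3 106.5] [12.5 16. ] 89.4
cap 12 mean [0.4682 0.1039 0.0357] zpct [0.033 0.036 0.038] rect [468.2 103.3] [12.6 13. ] 88.1
handle 80 mean [0.5476 0.1383 0.07  ] zpct [0.042 0.075 0.082] rect [549.2 139. ] [10.3 49.6] 13.8
bed 2081 mean [0.5079 0.1311 0.0248] zpct [0.02  0.025 0.029] rect [518.8 125.3] [185.6 166.7] 10.8
```

View pics/c1.png

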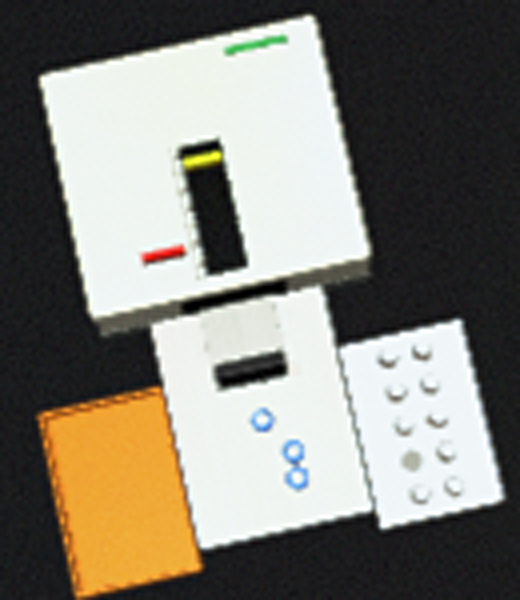

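Loader yaw comes out near 0.228, with its origin around (0.609, 0.1545). The tray and housing measurements agree with each other, and the caps' loader coordinates fall in the stated ranges. The pointer-to-mark distance is about 66 mm. Next I'll compute the moves.

```bash
cat >> h.py <<'E'
A=0.228;O=np.array([.609,.1545])
def L(x,y): return O+np.array([x*np.cos(A)-y*np.sin(A),x*np.sin(A)+y*np.cos(A)])
def go(x,y,z,yaw):
    s=manip.state();M=R.from_euler('xyz',s["eef_rot"]);T=R.from_euler('xyz',[np.pi,0,yaw])
    d=M.inv().apply(np.array([x,y,z])-s["position"])*1000
    print('t',round(s["t"],2),'pos',s["position"].round(4),'shift',d.round(1),'rot',(M.inv()*T).as_rotvec().round(3),'w',round(s["grip_width"],4),s["grip_force"],s["ft_force"].round(1))
E
python3 -c "
from h import *
go(.4785,-.3215,.16,np.pi+.124)"
```

```text
t 0.1 pos [0.1692 0.5493 0.2307] shift [-552.  -741.1   71.5] rot [-0.001 -0.    -0.423] w 0.0853 0.0 [-0.1  0.2  0.3]
```

```bash
python3 -m handwheel '[[-276,-370,0,0,0,-0.21,85],[-276,-370,0,0,0,-0.21,85],[-276,-370,0,0,0,-0.21,85],[-276,-370,0,0,0,-0.21,85],[-276,-370,0,0,0,-0.21,85],[-276,-370,0,0,0,-0.21,85],[-276,-370,0,0,0,-0.21,85],[-276,-370,0,0,0,-0.21,85],[-276,-370,0,0,0,-0.21,85],[-276,-370,0,0,0,-0.21,85]]'
python3 -c "
from h import *
go(.4785,-.3215,.16,np.pi+.124)"
```

```text
t: 1.1
position: [0.3245, 0.112, 0.2313]
eef_rot: [-3.141, 0.0, 3.051]
ft_force: [0.5, 0.8, 0.8]
grip_width: 0.0848
grip_force: 0.0
t 1.1 pos [0.3245 0.112  0.2313] shift [-192.7 -417.6   71.6] rot [-0.001  0.    -0.215] w 0.0848 0.0 [0.5 0.8 0.8]
```

```bash
python3 -m handwheel '[[-193,-418,70,0,0,-0.215,85],[-193,-418,70,0,0,-0.215,85],[-193,-418,70,0,0,-0.215,85],[-193,-418,70,0,0,-0.215,85],[-193,-418,70,0,0,-0.215,85],[-193,-418,70,0,0,-0.215,85],[-193,-418,70,0,0,-0.215,85],[-193,-418,70,0,0,-0.215,85],[-193,-418,70,0,0,-0.215,85],[-193,-418,70,0,0,-0.215,85]]'
python3 - <<'E'
from h import *
go(.4785,-.3215,.16,np.pi+.124)
s,P=snap("wrist","w1.png")
E
```

```text
t: 2.1
position: [0.4794, -0.3216, 0.16]
eef_rot: [3.141, -0.001, -3.017]
ft_force: [1.0, -0.1, 0.7]
grip_width: 0.0851
grip_force: 0.0
t 2.1 pos [ 0.4794 -0.3216  0.16  ] shift [0.9 0.2 0. ] rot [ 0.001 -0.001  0.001] w 0.0851 0.0 [ 1.  -0.1  0.7]
```

View pics/w1.png

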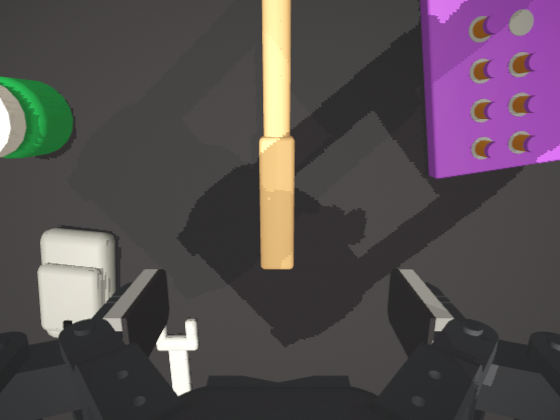

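The wrist view shows the brush back at (277, 203), running along the tool axis. The mouse and wrench lie off to the left. I'll measure the back and the clearances.

Run:
```python
from h import *
s,P=snap("wrist")
hsv=cv2.cvtColor(s["img"],cv2.COLOR_RGB2HSV);v,u=np.mgrid[:420,:560]
m=(u>240)&(u<310)&(v<280)&(hsv[...,1]>60)&(hsv[...,2]>80)&(P[...,2]>.035)
for nm,k in(('all',m),('back',m&(v>138))):
    q=P[k];print(nm,q.mean(0).round(4),cv2.minAreaRect((q[:,:2]*1000).astype(np.float32)),np.percentile(q[:,2],[5,50,95]).round(3))
for n,p in(('mouse',P[280,80]),('wrench',P[340,185]),('rack',P[170,440]),('mouseedge',P[290,112])): print(n,p.round(3))
```

```text
all [ 0.4344 -0.3281  0.0519] ((435.625, -327.8712158203125), (177.86383056640625, 24.062084197998047), 7.27493953704834) [0.048 0.052 0.054]
back [ 0.4747 -0.3229  0.0524] ((477.1990661621094, -322.5639343261719), (94.04084777832031, 24.062084197998047), 7.27493953704834) [0.051 0.052 0.054]
mouse [ 0.56  -0.472  0.034]
wrench [ 0.623 -0.392  0.007]
rack [ 0.441 -0.202  0.014]
mouseedge [ 0.575 -0.454  0.017]
```

```bash
python3 -m handwheel '[[2,-1,40,0,0,-0.003,85],[2,-1,80,0,0,-0.003,85],[2,-1,110,0,0,-0.003,85],[2,-1,133,0,0,-0.003,85],[2,-1,133,0,0,-0.003,85],[2,-1,133,0,0,-0.003,15],[2,-1,133,0,0,-0.003,15],[2,-1,133,0,0,-0.003,15],[2,-1,133,0,0,-0.003,15],[2,-1,133,0,0,-0.003,15]]'
python3 -m handwheel '[[0,0,0,0,0,0,15],[0,0,0,0,0,0,15],[0,0,0,0,0,0,15],[0,0,-15,0,0,0,15],[0,0,-30,0,0,0,15],[0,0,-60,0,0,0,15],[0,0,-90,0,0,0,15],[0,0,-120,0,0,0,15],[0,0,-120,0,0,0,15],[0,0,-120,0,0,0,15]]'
python3 - <<'E'
from h import *
p=L(-.122,-.046); print(p); go(*p,.15,np.pi+A)
E
```

```text
t: 3.2
position: [0.4777, -0.3204, 0.0293]
eef_rot: [-3.14, 0.001, -3.012]
ft_force: [-0.5, 0.2, 6.2]
grip_width: 0.0229
grip_force: 59.4
t: 4.2
position: [0.4776, -0.3202, 0.1496]
eef_rot: [-3.14, 0.001, -3.012]
ft_force: [-0.3, 0.3, -2.2]
grip_width: 0.0231
grip_force: 58.8
[0.50055468 0.08211483]
t 4.2 pos [ 0.4776 -0.3202  0.1496] shift [-74.6 396.   -0.9] rot [-0.002  0.001 -0.099] w 0.0231 58.82899224758148 [-0.3  0.3 -2.2]
```

```bash
python3 -m handwheel '[[-75,396,0,0,0,-0.1,15],[-75,396,0,0,0,-0.1,15],[-75,396,0,0,0,-0.1,15],[-75,396,0,0,0,-0.1,15],[-75,396,0,0,0,-0.1,15],[-75,396,0,0,0,-0.1,15],[-75,396,0,0,0,-0.1,15],[-75,396,0,0,0,-0.1,15],[-75,396,0,0,0,-0.1,15],[-75,396,0,0,0,-0.1,15]]'
python3 - <<'E'
from h import *
p=L(-.122,-.046); go(*p,.058,np.pi+A)
s,P=snap("top","t2.png")
cv2.imwrite('pics/c2.png',cv2.resize(s["img"][95:305,200:350,::-1],None,fx=2.8,fy=2.8,interpolation=2))
E
```

```text
t: 5.2
position: [0.5002, 0.0834, 0.1475]
eef_rot: [3.141, -0.002, -2.91]
ft_force: [0.4, -0.4, -1.8]
grip_width: 0.0227
grip_force: 59.3
t 5.2 pos [0.5002 0.0834 0.1475] shift [-0.2 -1.4 89.5] rot [ 0.    -0.002  0.004] w 0.0227 59.345980263125604 [ 0.4 -0.4 -1.8]
```

View pics/c2.png

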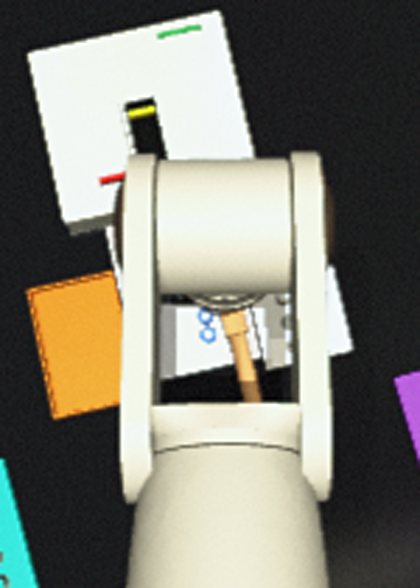

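The brush is over the right part of the bed, with the caps at (208, 323) to its left. I'll lower it and check the force.

```bash
python3 -m handwheel '[[0,-3,20,0,0,0,15],[0,-3,40,0,0,0,15],[0,-3,60,0,0,0,15],[0,-3,75,0,0,0,15],[0,-3,82,0,0,0,15],[0,-3,88,0,0,0,15],[0,-3,89,0,0,0,15],[0,-3,89,0,0,0,15]]'
python3 - <<'E'
from h import *
p=L(-.122,.1); go(*p,.057,np.pi+A)
s,P=snap("wrist","w2.png")
E
```

```text
t: 6.05
position: [0.5017, 0.0791, 0.0597]
eef_rot: [-3.141, 0.0, -2.913]
ft_force: [0.2, -0.5, -1.3]
grip_width: 0.0228
grip_force: 59.3
t 6.05 pos [0.5017 0.0791 0.0597] shift [  0.3 149.2   2.7] rot [-0.     0.     0.001] w 0.0228 59.28209966214652 [ 0.2 -0.5 -1.3]
```

View pics/w2.png

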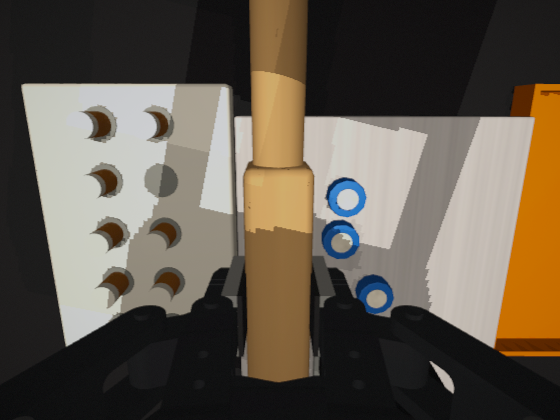

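The three caps, at (347,197), (341,240) and (375,294), lie left of the brush and within its length. The tray is beyond them on the right of the image, so I'll sweep now.

```bash
python3 -m handwheel '[[0,0,2,0,0,0,15],[0,10,2,0,0,0,15],[0,20,2,0,0,0,15],[0,30,2,0,0,0,15],[0,40,2,0,0,0,15],[0,50,2,0,0,0,15],[0,60,2,0,0,0,15],[0,70,2,0,0,0,15],[0,80,2,0,0,0,15],[0,90,2,0,0,0,15]]'
python3 -m handwheel '[[0,10,0,0,0,0,15],[0,20,0,0,0,0,15],[0,30,0,0,0,0,15],[0,40,0,0,0,0,15],[0,50,0,0,0,0,15],[0,60,0,0,0,0,15],[0,60,0,0,0,0,15],[0,60,0,0,0,0,15],[0,60,-50,0,0,0,15],[0,60,-90,0,0,0,15]]'
python3 - <<'E'
from h import *
go(.4772,-.3225,.15,np.pi+.127)
s,P=snap("wrist","w3.png")
E
```

```text
t: 7.1
position: [0.4808, 0.1678, 0.0573]
eef_rot: [-3.141, -0.0, -2.912]
ft_force: [0.6, -0.3, -0.9]
grip_width: 0.0229
grip_force: 59.3
t: 8.1
position: [0.4672, 0.2249, 0.1486]
eef_rot: [-3.141, -0.001, -2.913]
ft_force: [1.7, 0.9, -1.0]
grip_width: 0.0224
grip_force: 59.4
t 8.1 pos [0.4672 0.2249 0.1486] shift [ 114.4 -535.4   -1.1] rot [-0.    -0.001  0.102] w 0.0224 59.35035762390868 [ 1.7  0.9 -1. ]
```

View pics/w3.png

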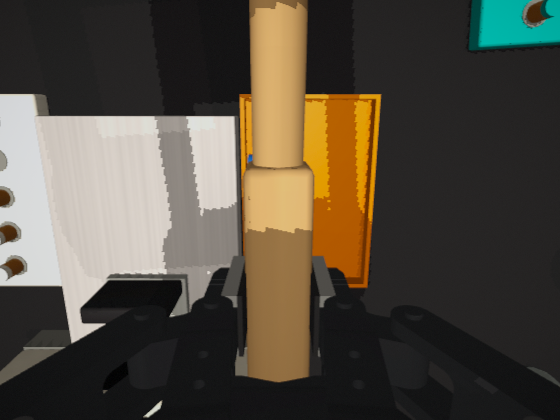

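The bed is clear and a trace of blue shows in the tray at (250,158), mostly hidden by the brush. I'll move the brush aside and measure the caps in the tray frame.

```bash
python3 -m handwheel '[[0,-50,0,0,0,0,15],[0,-100,0,0,0,0,15],[0,-110,0,0,0,0,15],[0,-110,0,0,0,0,15]]'
cat > caps.py <<'E'
from h import *
import sys
s,P=snap(sys.argv[1],sys.argv[2])
h=cv2.cvtColor(s["img"],cv2.COLOR_RGB2HSV)
m=((h[...,0]>95)&(h[...,0]<125)&(h[...,1]>110)&(h[...,2]>40)).astype(np.uint8)
n,l,st,_=cv2.connectedComponentsWithStats(m)
for i in range(1,n):
    q=P[(l==i)&~np.isnan(P[...,0])]
    if st[i,4]>8 and len(q):
        c=q.mean(0);d=c[:2]-O;x=d@[np.cos(A),np.sin(A)];y=d@[-np.sin(A),np.cos(A)]
        if abs(x+.1)<.15 and abs(y)<.2: print('px',st[i],'tray frame',round(x+.125,4),round(y-.123,4),'z',np.percentile(q[:,2],[10,50,95]).round(3))
E
python3 caps.py wrist w4.png
python3 -c "
from h import *
go(.4772,-.3225,.15,np.pi+.127)"
```

```text
t: 8.55
position: [0.4927, 0.1165, 0.1471]
eef_rot: [-3.141, -0.0, -2.916]
ft_force: [-0.7, 0.6, -1.3]
grip_width: 0.0227
grip_force: 59.5
px [396 154  17  23 347] tray frame -0.0254 -0.0409 z [0.016 0.02  0.022]
px [394 182  17  23 339] tray frame -0.0045 -0.0409 z [0.016 0.02  0.022]
px [391 220  16  21 310] tray frame 0.0245 -0.0408 z [0.016 0.02  0.022]
t 8.6 pos [0.4924 0.1177 0.1471] shift [ 114.  -425.5   -2.9] rot [ 0.  -0.   0.1] w 0.0228 59.45905092091948 [-0.3  0.2 -1.8]
```

View pics/w4.png

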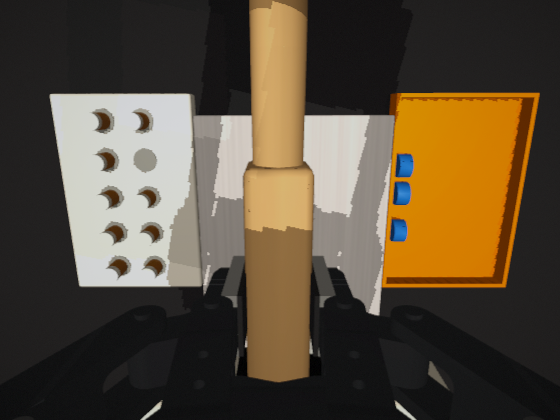

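All three caps are in the tray, standing on edge along its near wall: tray frame y about -0.041, tops at 21 mm, so their origins sit near 12 mm. That meets the limits. Now I'll carry the brush back.

```bash
python3 -m handwheel '[[114,-425,0,0,0,0.1,15],[114,-425,0,0,0,0.1,15],[114,-425,0,0,0,0.1,15],[114,-425,0,0,0,0.1,15],[114,-425,0,0,0,0.1,15],[114,-425,0,0,0,0.1,15],[114,-425,0,0,0,0.1,15],[114,-425,0,0,0,0.1,15],[114,-425,0,0,0,0.1,15],[114,-425,0,0,0,0.1,15]]'
python3 -c "
from h import *
go(.4772,-.3225,.030,np.pi+.127)"
```

```text
t: 9.6
position: [0.4779, -0.3246, 0.1466]
eef_rot: [-3.141, -0.001, -3.015]
ft_force: [1.0, 0.8, -2.5]
grip_width: 0.0226
grip_force: 59.6
t 9.6 pos [ 0.4779 -0.3246  0.1466] shift [  0.4   2.2 116.6] rot [-0.    -0.001 -0.   ] w 0.0226 59.62696718483244 [ 1.   0.8 -2.5]
```

```bash
python3 -m handwheel '[[0,2,40,0,0,0,15],[0,2,80,0,0,0,15],[0,2,100,0,0,0,15],[0,2,110,0,0,0,15],[0,2,114,0,0,0,15],[0,2,116,0,0,0,15],[0,2,118,0,0,0,15],[0,2,118,0,0,0,15]]'
python3 -m handwheel '[[0,0,0,0,0,0,85],[0,0,0,0,0,0,85],[0,0,0,0,0,0,85],[0,0,0,0,0,0,85],[0,0,0,0,0,0,85],[0,0,0,0,0,0,85],[0,0,0,0,0,0,85],[0,0,0,0,0,0,85]]'
python3 -m handwheel '[[0,0,-20,0,0,0,85],[0,0,-60,0,0,0,85],[0,0,-100,0,0,0,85],[0,0,-150,0,0,0,85],[0,0,-150,0,0,0,85]]'
python3 - <<'E'
from h import *
s,P=snap("top"); v,u=np.mgrid[:420,:560]
# handle top and mark/pointer remeasure
h=cv2.cvtColor(s["img"],cv2.COLOR_RGB2HSV)
q=P[(u>395)&(u<435)&(v>180)&(v<275)&(h[...,1]>80)&(h[...,2]>60)&(h[...,0]<30)&(P[...,2]>.02)]
print('brush',q.mean(0).round(3),np.percentile(q[:,2],[5,95]).round(3))
p=L(-.060,0);go(*p,.18,np.pi/2+A)
E
```

```text
t: 10.4
position: [0.478, -0.3196, 0.03]
eef_rot: [-3.141, 0.001, -3.012]
ft_force: [-0.7, 0.7, -1.2]
grip_width: 0.0229
grip_force: 59.7
t: 11.2
position: [0.4777, -0.3195, 0.0293]
eef_rot: [-3.141, -0.0, -3.012]
ft_force: [0.0, 0.1, 0.1]
grip_width: 0.0852
grip_force: 0.0
t: 11.7
position: [0.4794, -0.3209, 0.1863]
eef_rot: [-3.134, 0.006, -3.012]
ft_force: [0.8, -0.3, -1.1]
grip_width: 0.0848
grip_force: 0.0
brush [ 0.511 -0.305  0.063] [0.035 0.254]
t 11.75 pos [ 0.4786 -0.3203  0.1828] shift [-130.8  448.1    1.3] rot [-1.000e-03  6.000e-03  1.472e+00] w 0.0847 0.0 [ 0.4 -0.3 -1. ]
```

```bash
python3 -m handwheel '[[-131,448,0,0,0,1.472,45],[-131,448,0,0,0,1.472,45],[-131,448,0,0,0,1.472,45],[-131,448,0,0,0,1.472,45],[-131,448,0,0,0,1.472,45],[-131,448,0,0,0,1.472,45],[-131,448,0,0,0,1.472,45],[-131,448,0,0,0,1.472,45],[-131,448,0,0,0,1.472,45],[-131,448,0,0,0,1.472,45]]'
python3 -m handwheel '[[0,0,0,0,0,0,45],[0,0,0,0,0,0,45]]'
python3 - <<'E'
from h import *
s,P=snap("wrist","w5.png")
p=L(-.060,0);go(*p,.18,np.pi/2+A)
h=cv2.cvtColor(s["img"],cv2.COLOR_RGB2HSV)
d=P[...,:2]-O;x=d@[np.cos(A),np.sin(A)];y=d@[-np.sin(A),np.cos(A)];z=P[...,2]
m=(abs(z-.078)<.005)&(x>-.085)&(x<-.035)&(abs(y)<.045)
q=P[m];print('handle top',m.sum(),q.mean(0).round(4),'loader',x[m].min(),x[m].max(),y[m].min(),y[m].max(),cv2.minAreaRect((q[:,:2]*1000).astype(np.float32)))
E
```

```text
t: 12.75
position: [0.5457, 0.1156, 0.1784]
eef_rot: [-3.14, -0.0, 1.949]
ft_force: [1.2, -0.6, 0.0]
grip_width: 0.0449
grip_force: 0.0
t: 12.95
position: [0.5457, 0.1146, 0.1782]
eef_rot: [-3.14, -0.0, 1.958]
ft_force: [-0.4, -1.4, -0.3]
grip_width: 0.0453
grip_force: 0.0
t 13.0 pos [0.5458 0.1137 0.1784] shift [23.4 14.7 -1.6] rot [-0.001 -0.     0.158] w 0.045 0.0 [-0.1 -1.5 -0.3]
handle top 1492 [0.5483 0.1422 0.0783] loader -0.06780331070935361 -0.05571649433684679 -0.02754966832557286 0.028561117057601015 ((548.7218017578125, 141.0325469970703), (12.084861755371094, 56.11091995239258), 13.071428298950195)
```

View pics/w5.png

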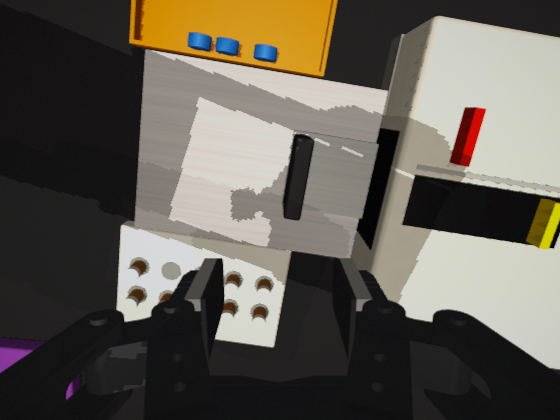

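The handle top is at (299,177), 12 by 56 mm, centred at (0.5487, 0.1410). The pointer shows at (545,223) and the mark at (467,136). I'll align over the handle first, then remeasure the mark offset.

```bash
python3 -m handwheel '[[25,15,0,0,0,0.158,45],[25,15,0,0,0,0.158,45],[25,15,0,0,0,0.158,45],[25,15,0,0,0,0.158,45],[25,15,0,0,0,0.158,45]]'
python3 - <<'E'
from h import *
go(.5487,.1410,.042,np.pi/2+A)
s,P=snap("wrist")
h=cv2.cvtColor(s["img"],cv2.COLOR_RGB2HSV).astype(int)
d=P[...,:2]-O;x=d@[np.cos(A),np.sin(A)];y=d@[-np.sin(A),np.cos(A)];z=P[...,2]
H,S,V=h[...,0],h[...,1],h[...,2]
for n,m in(('ptr',(H>20)&(H<35)),('mark',(H<6)|(H>174))):
    m=m&(S>130)&(V>60)&(x>0)&(x<.15)&(abs(y)<.1)&(z>.06)
    zt=np.percentile(z[m],90);t=m&(z>zt-.004);print(n,m.sum(),'ztop',zt.round(4),'x range',np.percentile(x[t],[1,50,99]).round(4),'y',y[t].min().round(3),y[t].max().round(3))
E
```

```text
t: 13.5
position: [0.5507, 0.1417, 0.1793]
eef_rot: [-3.142, 0.0, 1.797]
ft_force: [-0.3, 0.1, -0.2]
grip_width: 0.0453
grip_force: 0.0
t 13.5 pos [0.5507 0.1417 0.1793] shift [ -0.2  -2.1 137.3] rot [-0.     0.    -0.001] w 0.0453 0.0 [-0.3  0.1 -0.2]
ptr 1131 ztop 0.0999 x range [0.0945 0.0972 0.1016] y -0.014 0.016
mark 1017 ztop 0.1002 x range [0.0298 0.0325 0.0363] y 0.028 0.062
```

```bash
python3 -m handwheel '[[0,-2,40,0,0,0,45],[0,-2,80,0,0,0,45],[0,-2,110,0,0,0,45],[0,-2,130,0,0,0,45],[0,-2,137,0,0,0,45],[0,-2,137,0,0,0,45],[0,-2,137,0,0,0,45]]'
python3 -m handwheel '[[0,0,0,0,0,0,3],[0,0,0,0,0,0,3],[0,0,0,0,0,0,3],[0,0,0,0,0,0,3],[0,0,0,0,0,0,3],[0,0,0,0,0,0,3],[0,0,0,0,0,0,3]]'
python3 -c "
from h import *
go(.5487,.1410,.042,np.pi/2+A)"
```

```text
t: 14.25
position: [0.5494, 0.1421, 0.0435]
eef_rot: [3.14, 0.0, 1.797]
ft_force: [1.4, -0.0, 0.2]
grip_width: 0.0447
grip_force: 0.0
t: 14.95
position: [0.5491, 0.1422, 0.0433]
eef_rot: [3.14, 0.0, 1.797]
ft_force: [-1.7, -0.8, 8.3]
grip_width: 0.0115
grip_force: 58.7
t 14.95 pos [0.5491 0.1422 0.0433] shift [-1.1 -0.6  1.3] rot [ 0.001  0.    -0.002] w 0.0115 58.712151646614075 [-1.7 -0.8  8.3]
```

Gripped at 11.5 mm with 59 N. Now I'll pull the slide out about 65 mm at a moderate speed.

```bash
python3 -m handwheel '[[0,-7,0,0,0,0,3],[0,-14,0,0,0,0,3],[0,-21,0,0,0,0,3],[0,-28,0,0,0,0,3],[0,-35,0,0,0,0,3],[0,-42,0,0,0,0,3],[0,-49,0,0,0,0,3],[0,-56,0,0,0,0,3],[0,-62,0,0,0,0,3],[0,-65,0,0,0,0,3]]'
python3 -m handwheel '[[0,0,0,0,0,0,3],[0,0,0,0,0,0,3],[0,0,0,0,0,0,3]]'
cat > al.py <<'E'
from h import *
go(.5487,.1410,.042,np.pi/2+A)
for cam in("wrist","top","scene"):
  s,P=snap(cam, "w6.png" if cam=="wrist" else None)
  h=cv2.cvtColor(s["img"],cv2.COLOR_RGB2HSV).astype(int)
  d=P[...,:2]-O;x=d@[np.cos(A),np.sin(A)];y=d@[-np.sin(A),np.cos(A)];z=P[...,2]
  H,S,V=h[...,0],h[...,1],h[...,2]
  for n,m in(('ptr',(H>20)&(H<35)),('mark',(H<6)|(H>174))):
    m=m&(S>130)&(V>60)&(x>0)&(x<.15)&(abs(y)<.1)&(z>.06)
    if m.sum()<5: print(cam,n,'none');continue
    zt=np.percentile(z[m],90);t=m&(z>zt-.004);print(cam,n,m.sum(),'ztop',zt.round(4),'x range',np.percentile(x[t],[1,50,99]).round(4),'y',y[t].min().round(3),y[t].max().round(3))
  if cam=="top":
    v,u=np.mgrid[:420,:560];q=P[(u>395)&(u<435)&(v>180)&(v<275)&(S>80)&(V>60)&(H<30)&(z>.02)]
    print('brush',q.mean(0).round(3),np.percentile(q[:,2],[5,95]).round(3))
E
python3 al.py; python3 caps.py top t9.png; python3 caps.py scene s9.png
```

```text
t: 15.95
position: [0.4867, 0.1278, 0.0434]
eef_rot: [3.137, 0.0, 1.797]
ft_force: [12.3, 2.8, -3.8]
grip_width: 0.0112
grip_force: 58.9
t: 16.25
position: [0.487, 0.1279, 0.0433]
eef_rot: [3.138, 0.0, 1.797]
ft_force: [11.2, 2.8, -2.3]
grip_width: 0.0112
grip_force: 59.1
t 16.25 pos [0.487  0.1279 0.0433] shift [-1.  63.1  1.6] rot [ 0.004  0.    -0.002] w 0.0112 59.1378128528595 [11.2  2.8 -2.3]
wrist ptr none
wrist mark none
top ptr 37 ztop 0.1006 x range [0.0319 0.0354 0.0393] y -0.015 0.013
top mark 20 ztop 0.1003 x range [0.0295 0.0335 0.0362] y 0.033 0.054
brush [ 0.432 -0.324  0.05 ] [0.04  0.057]
scene ptr 49 ztop 0.1002 x range [0.0315 0.0351 0.0394] y -0.012 0.016
scene mark 43 ztop 0.1014 x range [0.0299 0.0347 0.0368] y 0.03 0.062
px [312 200   7   9  24] tray frame -0.0129 -0.0396 z [0.016 0.019 0.022]
px [319 211   4   5  12] tray frame 0.0294 -0.0399 z [0.012 0.018 0.023]
```

View pics/w6.png

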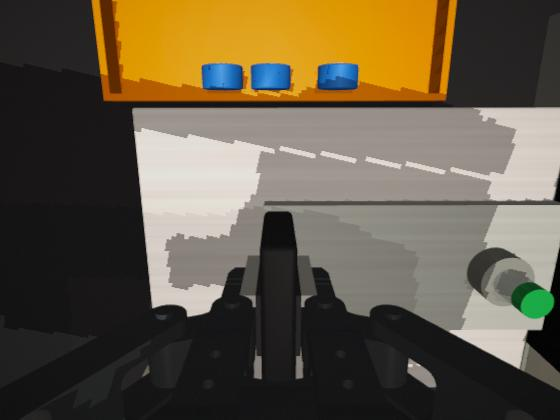

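The caps are still in the tray at (222,76), (271,76) and (338,76), and the handle is gripped at (278,240). The pointer is about 1 mm short of the mark, so I'll pull one more millimetre, settle and check.

```bash
python3 -m handwheel '[[0,-1,0,0,0,0,3],[0,-1,0,0,0,0,3],[0,-1,0,0,0,0,3],[0,-1,0,0,0,0,3],[0,-1,0,0,0,0,3],[0,-1,0,0,0,0,3]]'
python3 al.py && python3 -c "
from bench import manip
print(manip.hand_in())"
```

```text
t: 17.1
position: [0.486, 0.1276, 0.0433]
eef_rot: [3.138, 0.0, 1.797]
ft_force: [11.8, 3.2, -2.7]
grip_width: 0.0111
grip_force: 59.2
t 17.1 pos [0.486  0.1276 0.0433] shift [-1.  64.1  1.6] rot [ 0.004  0.    -0.002] w 0.0111 59.15681540966034 [11.8  3.2 -2.7]
wrist ptr none
wrist mark none
top ptr 38 ztop 0.1012 x range [0.0311 0.0336 0.0378] y -0.014 0.011
top mark 20 ztop 0.1027 x range [0.0299 0.0334 0.0359] y 0.029 0.057
brush [ 0.433 -0.324  0.05 ] [0.039 0.056]
scene ptr 49 ztop 0.1005 x range [0.0298 0.0347 0.0374] y -0.012 0.015
scene mark 43 ztop 0.1007 x range [0.0303 0.0346 0.0372] y 0.03 0.06
the job is handed in; nothing more can be done
None
```

I handed the job in, and no verdict came back: by the cameras all three caps are in the orange tray, the brush is back on the bench, and the gripper holds the slide with its pointer within about 1 mm of the red mark.

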